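Turn the raised binder divider over its rings

ROBOT

A 7-joint arm with a two-finger parallel gripper is mounted at the origin on the work surface. World frame = base frame: x ahead of the robot, y to its left, z up, the work surface at z = 0. Lengths are in m, angles in rad, forces in N, time in s.
With the tool pointing down it reaches from about 0.425 to 0.925 m from the base axis. Payload 6.8 kg.
Tool frame: the origin (TCP) lies at the centre of the arm's flange, where the gripper is bolted on; the fingertips stand 182 mm ahead of it and the grasp point (between the pads) lies 163 mm ahead of it; z points along the fingers, y is the line along which they close (so a half turn about z gives the same grasp; the last joint's range is limited). The gripper opens to 88 mm and grips with 3 to 60 N. Pads are 20 mm wide; open, the fingers measure 115 mm over their backs; the gripper's body (75 mm by 178 mm) begins 61 mm behind the grasp point.
Start: joints at [-1.331, 0.477, 0.022, 1.555, -0.011, 1.109, -0.083], TCP at [0.23, 0.635, 0.405] pointing down, gripper open.
Joint ranges: [-2.96, 2.96], [-0.34, 2.1], [-1.41, 1.46], [0.24, 2.44], [-1.37, 4.51], [0.17, 1.92], [-2.96, 2.96]. Speed limits (rad/s): [2.39, 2.39, 3.14, 3.14, 3.14, 3.14, 3.14].

INTERFACE

Orientations are given as a rotation vector (axis times angle).
In Python, from plant import monitor, optics, arm gives the robot as it stands. The module is installed in compiled form; this text tells all that it offers.
- The arm moves only by the tool step_arm, never from a script. Its argument "series" is one flat list of numbers, 7 for each row, row after row: the turn, a rotation vector about the world's x, y, z in rad, then the shift along the world's x, y, z in m, then the finger opening in m, from 0 to 0.0878. In form: [rx, ry, rz, tx, ty, tz, gripper, rx, ry, rz, tx, ty, tz, gripper, ...]. A call has 1 to 12 rows; each row is the pose to reach, as a shift and turn from the pose commanded when the call began; what a row does not reach only later rows make up. A row lasts 1/8 s, in which the tool goes at most 62.5 mm and 10.7 degrees, less where a joint would pass 70% of its speed; a pose out of reach is approached as far as the arm can. A call with a gripper value outside its range is refused whole. The fingers move at their own pace and stop on an object; "force" is the grip in N (left out, the last holds). Time passes only in rows, so rows that repeat a pose let the fingers close. It gives the time, the measured TCP pose, the force, the opening and the grip force at its end, in the units of the state.
- monitor.state(): the state, without advancing time (a new reading comes with each control period).
- optics.grab_frame(name): name is "side" or "top"; returns a dict with "frame" (480x640x3 uint8, blue, green, red), "range_z" (480x640 float32, m along the optical axis (not along the pixel's ray), 0 where there is no reading), "intrinsics" (3x3 intrinsics, pixels), "world_to_cam" (4x4, takes a point from world to camera coordinates). Camera axes: x right, y down, z forward; pixel columns grow to the right and rows downward; lengths in m; the calibration is good to about 2 mm. A picture is of the moment at which its call begins.
- arm.sign_off(): hands the job in; it is judged then, once.
The state is a dict: "time_s": time; "joint_positions": joint angles; "qvel": joint speeds; "joint_efforts": joint torques, N m; "eef_pos": TCP position; "orientation": TCP orientation; "force": force on the tool from outside, world axes, zero at the start; "wrist_torque": the same for the moment, N m; "grip_width": finger opening in m; "grip_force": force on a finger pad.
Only numpy, scipy, OpenCV 4.12 (cv2) and the standard library are available. Lean on these libraries where they do the work, as an engineer would, in place of code of your own. Each camera call takes 0.05 s, during which the arm holds its last target. There are 200 camera calls.

TASK

A two-ring binder lies open on the dispensing counter, and the topmost stiff index divider on its right-hand side has been left standing a little up off the pages. Using the fingertips only to push, turn this divider up and over the rings and press it down until it lies flat on the left-hand pages; do not pinch, force or fling it. Leave the second divider under it lying on the right, disturb nothing else on the counter, and draw the hand clear.

Things in the scene. Friction and masses are not known exactly. Their poses are not given: they have to be found in the camera images.
- binder: Open A5 ring binder, fixed to the counter, 384 mm over its covers (y), 230 mm along its spine (x). Origin on the counter under the rings' middle; x along the spine away from the robot, y to the left page, z up. Covers 3 mm thick. Page stacks lie 16 to 152 mm either side of the spine; tops 28.5 mm (right) and 31.5 mm (left) above the counter. Two rings at x = -40 and 40 mm rise to 57 mm.
- ring_axis (a point): Middle of the two rings' common centre line, 33 mm above the counter; axes as the binder's. Both dividers turn about the x axis through this point.
- divider (a joint): Angle of the topmost grey divider, the one to turn (rad): 0 flat on the right-hand pages, 1.57 upright, 3.14 flat on the left-hand pages, stops at 0 and 3.14. It begins raised by 0.12 to 0.55. Tight on the rings, it stays at whatever angle it is left; about 1 to 2 N at the tab turns it.
- divider_tab (a point): Centre of that divider's tab: 170 mm out from the ring axis, 50 mm along the spine towards the robot. Sheet grey plastic, 3 mm thick, 210 mm along the spine, from 14 to 160 mm out from the ring axis; tab 60 mm long, on to 180 mm. Turns with it: x along the spine, y from tab to rings, z normal to the sheet (up when on the right). The sheet's mid-plane passes through the ring axis.
- divider2 (a joint): Angle of the second divider (rad), 0 flat on the right-hand pages under the first one, where it must stay. It turns about the same axis and is as stiff to turn.
- divider2_tab (a point): Centre of the tab of the second divider, same sheet and tab sizes, its tab 50 mm farther from the robot along the spine than the middle; its sheet lies 3 mm lower, mid-plane 30 mm above the counter.
- tablet_bottle: Capped amber tablet bottle, 48 mm across and 95 mm high, standing behind the binder. Origin at the centre of its underside. Bystander.
- ointment_jar: White ointment jar, 64 mm across and 58 mm high, standing behind the binder. Origin at the centre of its underside. Bystander.
- marker: Flat highlighter, 20 x 140 x 16 mm (its own x, y, z), lying beside the binder's right-hand cover, roughly along the spine. Origin under its middle. Bystander.
- stapler: Desk stapler, 140 x 36 mm and 57 mm high, length along x, to the right of the binder. Origin under its middle. Bystander.
- stamp: Self-inking rubber stamp, 62 x 38 mm and 90 mm high, to the left of the binder, nearer the robot. Origin under its middle. Bystander.
- tape_dispenser: Tape dispenser, 52 x 140 mm and 84 mm high, to the left of the binder, its length along y. Origin under its middle. Bystander.

How it is judged:
On the way, in this order (a step that is already met when the one before it is completed fails the run):
1. the topmost divider has been turned up past upright (value of joint divider above 1.62 rad), for 0.1 s.
2. it lies flat on the left-hand pages (value of joint divider above 3.07 rad), for 0.2 s.
At the end, for the whole second after the job is handed in: The topmost divider lies still and flat on the left-hand pages (joint above 3.07 rad, within about 4 degrees of its stop) and the second divider still lies on the right (joint below 0.10 rad) (value of joint divider above 3.07 rad and value of joint divider2 below 0.1 rad and not (velocity of joint divider above 0.1 rad/s or velocity of joint divider below -0.1 rad/s)); the robot touches nothing.
It fails at once if the second divider is lifted by more than 0.20 rad (value of joint divider2 above 0.2 rad).
It fails at once if the divider is pinched: the grasp point lies within the sheet or tab while the fingers bear on it with more than 3 N (z of the grasp point in the frame of divider_tab between -0.004 and 0.004 m and y of the grasp point in the frame of divider_tab between -0.014 and 0.158 m and x of the grasp point in the frame of divider_tab between -0.06 and 0.16 m and contact force between the fingers and binder above 3 N).
It fails at once if the divider is flung over, faster than 8 rad/s (velocity of joint divider above 8 rad/s).
It fails at once if the binder or its dividers are pushed with more than 40 N (contact force between anything else and binder above 40 N).
It fails at once if a bystander is moved by more than 15 mm (distance of any of tablet_bottle, ointment_jar, marker, stapler, stamp, tape_dispenser from where it was at the start of the episode above 0.015 m).
It also fails if it takes over 51 s, if anything falls off the work surface, if the arm or the gripper's body presses on something with over 40 N, if the wrist force passes 120 N, or if a joint passes its speed limit or range.

## Working session

There is one attempt and no reset: what is moved stays moved. The work goes in short steps, Python scripts to look and compute and a tool call to move; the robot and the scene stay as the last step left them, time stands still between calls to the robot, and variables do not carry over. Pictures are saved under pics/ and viewed, at most 10 in all, crops included, and the job is handed in when it is done.

Besides the shell and the picture viewer there is one more tool, called after "Request:" in YAML: its name, and indented under it one key for each argument. step_arm: Moves the arm, as the interface text tells. Its arguments: {"type":"object","properties":{"series":{"type":"array","items":{"type":"number"}},"force":{"type":"number"}},"required":["series"]}

```bash
mkdir -p pics; cat > h.py <<'E'
import numpy as np, cv2
from plant import monitor, optics, arm
def look(n):
    d=optics.grab_frame(n); z=d["range_z"]; K=d["intrinsics"]; T=np.linalg.inv(d["world_to_cam"])
    v,u=np.mgrid[:480,:640]
    P=np.stack([(u-K[0,2])/K[0,0]*z,(v-K[1,2])/K[1,1]*z,z],-1)@T[:3,:3].T+T[:3,3]
    P[z==0]=np.nan
    return d["frame"],P
E
python3 - <<'E'
from h import *
for n in("top","side"):
    f,P=look(n); cv2.imwrite(f"pics/{n}0.png",f); np.save(n+"0.npy",P)
s=monitor.state(); print({k:np.round(v,3).tolist() for k,v in s.items()})
E
```

```text
{'time_s': 0.1, 'joint_positions': [-1.331, 0.478, 0.022, 1.556, -0.011, 1.109, -0.083], 'qvel': [-0.0, -0.002, -0.001, -0.004, 0.0, -0.0, 0.001], 'joint_efforts': [0.004, -58.409, 1.54, -27.331, -0.054, 0.013, 0.0], 'eef_pos': [0.23, 0.634, 0.404], 'orientation': [-0.543, -3.094, 0.002], 'force': [-0.376, -0.593, 0.323], 'wrist_torque': [-0.022, -0.014, -0.02], 'grip_force': 0.0, 'grip_width': 0.088}
```

View pics/top0.png

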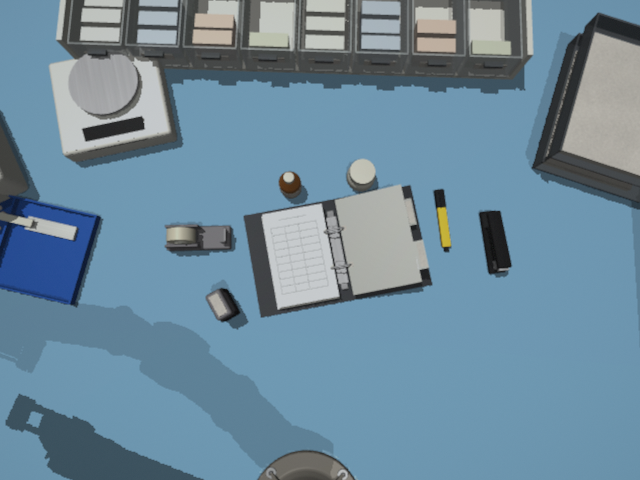

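View pics/side0.png

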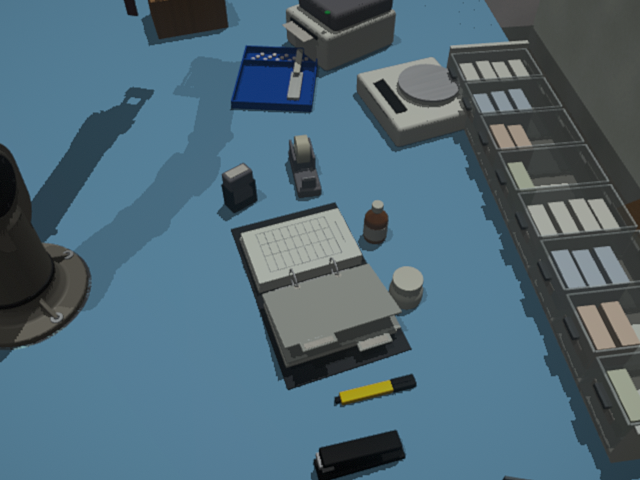

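The top view shows the binder centred near (338,250) with the rings at about (336,228) and (341,268). The grey sheet spans cols 335–425, with the divider's tab near (422,258) and the second tab at (410,212). The side view shows the top divider raised. Next I fit poses.

```bash
python3 - <<'E'
from h import *
P=np.load("top0.npy"); f=cv2.imread("pics/top0.png")
m=np.zeros((480,640),np.uint8); m[180:320,242:434]=1
hsv=cv2.cvtColor(f,cv2.COLOR_BGR2HSV)
blue=(hsv[...,1]>90)
m=m*(~blue)
n,l,st,c=cv2.connectedComponentsWithStats(m.astype(np.uint8)); k=l[250,300]; print(st[k])
dark=(l==k)&(f.max(2)<70)
q=P[dark]; q=q[np.isfinite(q[:,0])&(q[:,2]<.012)][:,:2].astype(np.float32)
r=cv2.minAreaRect(q); print("cover rect",r, len(q))
(cx,cy),(w,h),a=r
# spine dir
bp=cv2.boxPoints(r); e=[bp[1]-bp[0],bp[2]-bp[1]]; e=min(e,key=np.linalg.norm); e/=np.linalg.norm(e); e*=np.sign(e[0])
yaw=np.arctan2(e[1],e[0]); print("yaw",yaw)
R=np.array([[np.cos(yaw),np.sin(yaw)],[-np.sin(yaw),np.cos(yaw)]])
for nm in("top","side"):
    P=np.load(nm+"0.npy"); B=P.copy(); B[...,:2]=(P[...,:2]-[cx,cy])@R.T
    print(nm)
    for y in range(-200,200,10):
        s=(abs(B[...,1]*1e3-y)<5)&(abs(B[...,0])<.125)
        if s.sum(): b=B[s]; print(y,s.sum(),np.round(np.percentile(b[:,2]*1e3,[5,50,95]),1),np.round(np.percentile(b[:,0]*1e3,[0,5,95,100])), end=" | ")
    print()
# objects heights
P=np.load("top0.npy")
for nm,(u,v) in dict(bottle=(290,178),jar=(361,170),marker=(443,220),stapler=(495,240),stamp=(220,302),tape=(200,237)).items():
    print(nm,np.round((P[v,u,:2]-[cx,cy])@R.T,3),P[v,u].round(3))
E
```

```text
[  243   180   189   138 18364]
cover rect ((0.5478101968765259, -0.0519966185092926), (0.23582077026367188, 0.3822595179080963), 12.246980667114258) 2276
yaw 0.21375017
top
-200 488 [-3.   0.3  3.6] [-124. -112.  111.  124.] | -190 369 [-2.   1.8  5.6] [-125. -115.  114.  124.] | -180 284 [-0.8  3.5 31.9] [-125. -119.  118.  124.] | -170 394 [-0.2 31.2 79. ] [-125. -114.  109.  124.] | -160 232 [ 0.5 73.8 78.3] [-125. -119.  118.  124.] | -150 472 [ 1.7 72.5 75.5] [-125. -114.   96.  125.] | -140 546 [ 2.3 70.3 73.8] [-125. -111.   96.  124.] | -130 542 [ 1.4 68.  71.4] [-125. -112.   98.  124.] | -120 539 [ 1.6 65.3 68.6] [-124. -111.   96.  125.] | -110 544 [ 1.5 62.8 66.5] [-125. -112.   98.  124.] | -100 538 [ 2.  60.3 64. ] [-125. -111.  100.  125.] | -90 561 [ 2.8 57.7 61.5] [-125. -112.  118.  125.] | -80 564 [ 3.4 55.2 58.7] [-125. -111.  118.  124.] | -70 560 [ 2.6 52.7 56. ] [-125. -111.  120.  125.] | -60 544 [ 0.7 50.2 53.6] [-125. -112.  117.  125.] | -50 529 [ 1.5 47.9 51.5] [-125. -111.  101.  124.] | -40 528 [ 1.1 45.3 48.9] [-125. -113.  101.  124.] | -30 521 [ 1.  
[... 2877 characters left out ...]
114.   99.  125.] | 120 454 [ 1.5 31.8 35.2] [-125. -114.  113.  125.] | 130 454 [ 1.4 32.1 35.3] [-125. -114.   98.  123.] | 140 443 [ 1.2 31.7 35.1] [-124. -113.  113.  124.] | 150 213 [ 0.3 31.  34.4] [-125. -120.  117.  124.] | 160 56 [-2.1  2.   5.5] [-124. -123.  123.  125.] | 170 88 [-2.6  3.4  6.7] [-125. -122.  121.  125.] | 180 403 [-0.1  3.5  6.6] [-125. -115.  111.  125.] | 190 368 [-0.2  3.3  6.2] [-125. -113.  116.  125.] | 
bottle [0.15  0.074] [0.679 0.052 0.096]
jar [ 0.151 -0.08 ] [ 0.713 -0.098  0.056]
marker [ 0.017 -0.244] [ 0.617 -0.287  0.012]
stapler [-0.051 -0.332] [ 0.568 -0.387  0.053]
stamp [-0.074  0.257] [0.421 0.183 0.091]
tape [0.077 0.291] [0.561 0.249 0.021]
```

```bash
cat > t.py <<'E'
# args: waypoints "x,y,z,tilt" : fingertip in binder frame (mm), tilt deg (fingers leaning toward +y). Prints rows from the present pose.
import sys
from h import *
from scipy.spatial.transform import Rotation as Ro
O=np.array([.548,-.052,0]); B=Ro.from_euler('z',.214)
R0=Ro.from_matrix(np.array([[0,1,0],[1,0,0],[0,0,-1]]))
s=monitor.state(); p=np.array(s["eef_pos"]); R=Ro.from_rotvec(s["orientation"])
tip=B.inv().apply(p+R.apply([0,0,.182])-O); z=B.inv().apply(R.apply([0,0,1]))
print("t",s["time_s"],"tip",(tip*1e3).round(1),"z",z.round(3),"tcp",p.round(3),"F",B.inv().apply(s["force"]).round(1),"q",np.round(s["joint_positions"],2),"w",round(s["grip_width"],3))
for a in sys.argv[1:]:
    x,y,zz,t=map(float,a.split(","))
    Rt=B*Ro.from_euler('x',t,degrees=True)*R0
    pt=O+B.apply(np.array([x,y,zz])/1e3)-Rt.apply([0,0,.182])
    print(a,"->",(Rt*R.inv()).as_rotvec().round(3).tolist(),(pt-p).round(4).tolist())
E
python3 t.py -- 2>/dev/null || python3 t.py; python3 t.py -50,-60,220,0 -50,-230,200,0 -50,-230,150,45
```

```text
t 0.1 tip [-165.1  738.   221.8] z [-0.001 -0.001 -1.   ] tcp [0.23  0.634 0.404] F [-0.5 -0.5  0.3] q [-1.33  0.48  0.02  1.56 -0.01  1.11 -0.08] w 0.088
t 0.1 tip [-165.1  738.   221.8] z [-0.001 -0.001 -1.   ] tcp [0.23  0.634 0.404] F [-0.5 -0.5  0.3] q [-1.33  0.48  0.02  1.56 -0.01  1.11 -0.08] w 0.088
t 0.1 tip [-165.1  738.   221.8] z [-0.001 -0.001 -1.   ] tcp [0.23  0.634 0.404] F [-0.5 -0.5  0.3] q [-1.33  0.48  0.02  1.56 -0.01  1.11 -0.08] w 0.088
-50,-60,220,0 -> [0.001, -0.001, -1.009] [0.2819, -0.7556, -0.0018]
-50,-230,200,0 -> [0.001, -0.001, -1.009] [0.318, -0.9217, -0.0218]
-50,-230,150,45 -> [0.617, 0.538, -0.955] [0.3454, -1.0475, -0.1251]
```

Request:
step_arm:
  series: [0, 0, -0.17, 0.05, -0.05, 0, 0, 0, 0, -0.3, 0.1, -0.1, 0, 0, 0, 0, -0.5, 0.15, -0.15, 0, 0, 0, 0, -0.6, 0.2, -0.2, 0, 0, 0, 0, -0.7, 0.24, -0.25, 0, 0, 0, 0, -0.8, 0.27, -0.3, 0, 0, 0, 0, -0.9, 0.29, -0.35, 0, 0, 0, 0, -1.01, 0.3, -0.4, 0, 0, 0, 0, -1.01, 0.3, -0.46, 0, 0, 0, 0, -1.01, 0.3, -0.52, 0, 0, 0, 0, -1.01, 0.3, -0.58, 0, 0, 0, 0, -1.01, 0.3, -0.64, 0, 0]
  force: 10

```text
time_s: 1.6
eef_pos: [0.5296, -0.0075, 0.4046]
orientation: [-1.973, -2.445, -0.0]
force: [0.5, -0.0, -0.4]
grip_width: 0.0002
grip_force: 0.0
```

```bash
python3 t.py -50,-230,200,0 -50,-240,150,25 -50,-240,150,45
```

```text
t 1.6 tip [ -8.6  47.5 222.6] z [-0.  0. -1.] tcp [ 0.53  -0.007  0.405] F [ 0.5 -0.1 -0.4] q [-0.51  0.25  0.48  1.93 -0.14  1.    0.25] w 0.0
-50,-230,200,0 -> [-0.0, -0.0, 0.001] [0.0184, -0.2799, -0.0226]
-50,-240,150,25 -> [0.426, 0.092, 0.001] [0.0369, -0.3648, -0.0897]
-50,-240,150,45 -> [0.767, 0.166, 0.001] [0.0479, -0.4154, -0.1259]
```

Request:
step_arm:
  series: [0, 0, 0, 0.005, -0.06, 0, 0, 0, 0, 0, 0.01, -0.12, 0, 0, 0.1, 0.02, 0, 0.015, -0.18, 0, 0, 0.2, 0.045, 0, 0.02, -0.24, -0.01, 0, 0.3, 0.065, 0, 0.03, -0.29, -0.03, 0, 0.4, 0.09, 0, 0.035, -0.33, -0.06, 0, 0.5, 0.11, 0, 0.04, -0.37, -0.09, 0, 0.6, 0.13, 0, 0.045, -0.4, -0.11, 0, 0.7, 0.15, 0, 0.048, -0.41, -0.125, 0, 0.767, 0.166, 0, 0.048, -0.415, -0.126, 0, 0.767, 0.166, 0, 0.048, -0.415, -0.126, 0]

```text
time_s: 2.98
eef_pos: [0.5775, -0.4212, 0.2771]
orientation: [-1.543, -1.909, -0.637]
force: [-0.1, -0.0, 0.7]
grip_width: 0.0005
grip_force: 0.0
```

```bash
python3 t.py -50,-215,60,45 -50,-165,53,45 -50,-150,68,45; python3 -c "
from h import *
f,P=look('side'); cv2.imwrite('pics/side1.png',f[180:480,150:550])"
```

```text
t 2.975 tip [ -49.5 -238.3  148.4] z [ 0.     0.707 -0.707] tcp [ 0.577 -0.421  0.277] F [-0.1 -0.   0.7] q [ 0.43  0.87  0.37  1.34 -0.68  1.71  1.16] w 0.001
-50,-215,60,45 -> [0.0, -0.002, 0.002] [-0.0053, 0.0227, -0.0884]
-50,-165,53,45 -> [0.0, -0.002, 0.002] [-0.016, 0.0716, -0.0954]
-50,-150,68,45 -> [0.0, -0.002, 0.002] [-0.0191, 0.0862, -0.0804]
```

View pics/side1.png

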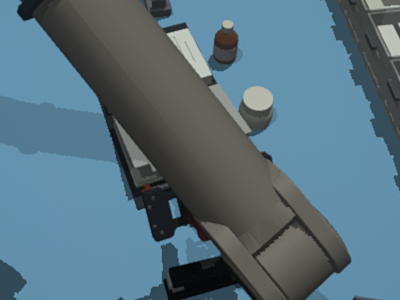

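Request:
step_arm:
  series: [0, 0, 0, -0.003, 0.012, -0.045, 0, 0, 0, 0, -0.005, 0.022, -0.088, 0, 0, 0, 0, -0.005, 0.022, -0.09, 0, 0, 0, 0, -0.01, 0.045, -0.098, 0, 0, 0, 0, -0.015, 0.068, -0.098, 0, 0, 0, 0, -0.015, 0.068, -0.098, 0]

```text
time_s: 3.78
eef_pos: [0.5641, -0.3516, 0.1831]
orientation: [-1.54, -1.915, -0.639]
force: [0.9, 0.1, 0.7]
grip_width: 0.0004
grip_force: 0.0
```

```bash
python3 t.py -50,-165,75,45 -50,-150,105,45 -50,-125,130,45;python3 -c "
from h import *
f,P=look('top'); cv2.imwrite('pics/top1.png',cv2.resize(f[150:350,230:530],None,fx=2,fy=2))"
```

```text
t 3.775 tip [ -47.7 -167.8   54.1] z [ 0.001  0.706 -0.709] tcp [ 0.564 -0.352  0.183] F [ 0.9 -0.1  0.7] q [ 0.37  0.91  0.33  1.52 -0.72  1.5   1.23] w 0.0
-50,-165,75,45 -> [0.002, 0.003, -0.001] [-0.0026, 0.002, 0.0206]
-50,-150,105,45 -> [0.002, 0.003, -0.001] [-0.0058, 0.0166, 0.0506]
-50,-125,130,45 -> [0.002, 0.003, -0.001] [-0.0111, 0.0411, 0.0756]
```

View pics/top1.png

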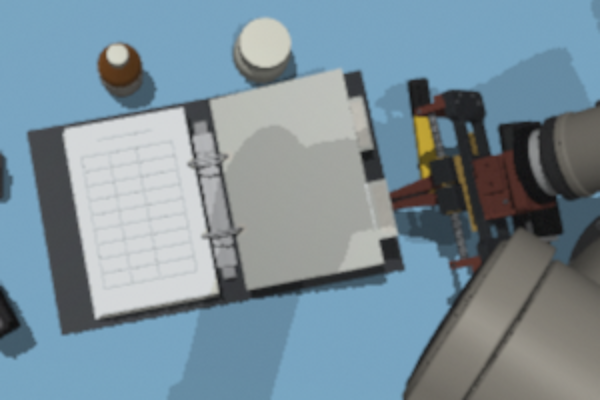

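The top view shows the fingers reaching under the tab at crop (395,198), clear of the second tab at (358,125). Next I compute the turning arc.

```bash
cat > arc.py <<'E'
import sys,subprocess,numpy as np
w=[]
for th in map(float,sys.argv[1:]):
    t=np.radians(th); ph=np.interp(th,[14,25,60,90],[45,45,22,0]); p=np.radians(ph)
    u=np.array([-np.cos(t),np.sin(t)]); c=-1.5*np.array([np.sin(t),np.cos(t)])+[0,33]
    if th<=90: C=c+178*u+25*np.array([np.sin(p),-np.cos(p)])-10*np.array([np.cos(p),np.sin(p)])
    else: C=c+np.interp(th,[90,180],[153,125])*u-[10,0]
    w.append(f"-48,{C[0]:.1f},{C[1]:.1f},{ph:.1f}")
subprocess.run(["python3","t.py"]+w)
E
python3 arc.py 14 18 22 26 31 36 41 46 51
```

```text
t 3.825 tip [ -48.  -168.9   53.8] z [ 0.002  0.705 -0.709] tcp [ 0.564 -0.353  0.183] F [0.3 0.1 0.6] q [ 0.37  0.91  0.33  1.52 -0.72  1.5   1.23] w 0.001
-48,-162.5,49.9,45.0 -> [0.002, 0.003, 0.0] [-0.001, 0.006, -0.0043]
-48,-159.1,61.8,45.0 -> [0.002, 0.003, 0.0] [-0.0017, 0.0093, 0.0076]
-48,-155.0,73.5,45.0 -> [0.002, 0.003, 0.0] [-0.0026, 0.0133, 0.0193]
-48,-150.3,84.8,44.3 -> [-0.01, 0.0, 0.0] [-0.0039, 0.0195, 0.0322]
-48,-144.5,98.0,41.1 -> [-0.064, -0.012, -0.0] [-0.0067, 0.0324, 0.0523]
-48,-137.5,110.5,37.8 -> [-0.12, -0.024, -0.0] [-0.0099, 0.0472, 0.0714]
-48,-129.4,122.4,34.5 -> [-0.177, -0.036, -0.0] [-0.0135, 0.0634, 0.0895]
-48,-120.3,133.4,31.2 -> [-0.233, -0.048, -0.0] [-0.0173, 0.0809, 0.1062]
-48,-110.3,143.6,27.9 -> [-0.289, -0.061, -0.0] [-0.0213, 0.0995, 0.1216]
```

Request:
step_arm:
  series: [0, 0, 0, -0.001, 0.007, -0.002, 0, 0, 0, 0, -0.002, 0.01, 0.008, 0, 0, 0, 0, -0.003, 0.013, 0.019, 0, -0.01, 0, 0, -0.004, 0.019, 0.032, 0, -0.064, -0.012, 0, -0.007, 0.032, 0.052, 0, -0.064, -0.012, 0, -0.007, 0.032, 0.052, 0]

```text
time_s: 4.58
eef_pos: [0.5566, -0.3195, 0.2351]
orientation: [-1.58, -1.961, -0.594]
force: [0.6, -0.2, -0.4]
grip_width: 0.0003
grip_force: 0.0
```

```bash
python3 arc.py 31 36 41 46 51 56 61 66 71 76 81; python3 -c "
from h import *
f,P=look('top'); cv2.imwrite('pics/top2.png',cv2.resize(f[150:350,230:530],None,fx=2,fy=2))"
```

```text
t 4.575 tip [ -48.3 -143.4   98.1] z [ 0.     0.658 -0.753] tcp [ 0.557 -0.32   0.235] F [ 0.6 -0.3 -0.4] q [ 0.31  0.79  0.35  1.6  -0.7   1.46  1.18] w 0.0
-48,-144.5,98.0,41.1 -> [-0.001, 0.001, -0.0] [0.0005, -0.0008, 0.0001]
-48,-137.5,110.5,37.8 -> [-0.058, -0.012, -0.0] [-0.0027, 0.014, 0.0192]
-48,-129.4,122.4,34.5 -> [-0.114, -0.024, -0.001] [-0.0062, 0.0301, 0.0373]
-48,-120.3,133.4,31.2 -> [-0.17, -0.036, -0.001] [-0.01, 0.0476, 0.054]
-48,-110.3,143.6,27.9 -> [-0.227, -0.048, -0.001] [-0.014, 0.0663, 0.0694]
-48,-99.5,152.8,24.6 -> [-0.283, -0.061, -0.001] [-0.0183, 0.0861, 0.0832]
-48,-87.9,161.0,21.3 -> [-0.339, -0.073, -0.001] [-0.0228, 0.1068, 0.0955]
-48,-75.7,168.1,17.6 -> [-0.402, -0.087, -0.001] [-0.0278, 0.1296, 0.1065]
-48,-63.1,174.1,13.9 -> [-0.465, -0.1, -0.001] [-0.0329, 0.1529, 0.1157]
-48,-49.9,179.0,10.3 -> [-0.527, -0.114, -0.001] [-0.038, 0.1768, 0.123]
-48,-36.4,182.6,6.6 -> [-0.59, -0.127, -0.001] [-0.0434, 0.2013, 0.1283]
```

View pics/top2.png

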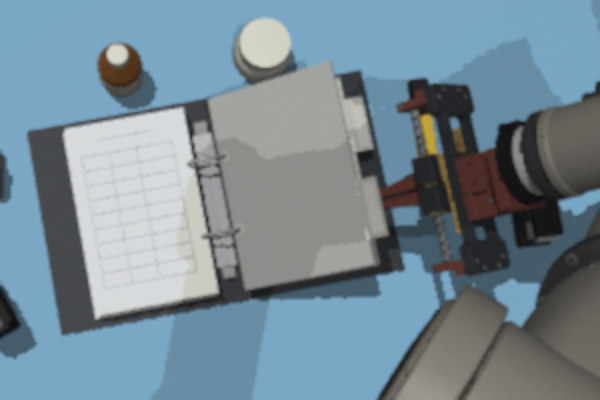

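The top sheet has risen: its far corner moved to crop (330,65), and the second tab stays put at (355,125). I continue the arc.

Request:
step_arm:
  series: [-0.058, -0.012, 0, -0.003, 0.014, 0.019, 0, -0.114, -0.024, 0, -0.006, 0.03, 0.037, 0, -0.17, -0.036, 0, -0.01, 0.048, 0.054, 0, -0.227, -0.048, 0, -0.014, 0.066, 0.069, 0, -0.283, -0.061, 0, -0.018, 0.086, 0.083, 0, -0.339, -0.073, 0, -0.023, 0.107, 0.0955, 0, -0.402, -0.087, 0, -0.028, 0.13, 0.1065, 0, -0.465, -0.1, 0, -0.033, 0.153, 0.116, 0, -0.527, -0.114, 0, -0.038, 0.177, 0.123, 0, -0.59, -0.127, 0, -0.0435, 0.201, 0.128, 0, -0.59, -0.127, 0, -0.0435, 0.201, 0.128, 0]

```text
time_s: 6.0
eef_pos: [0.5126, -0.1176, 0.3605]
orientation: [-1.91, -2.373, -0.109]
force: [-0.0, 0.8, 0.3]
grip_width: 0.0003
grip_force: 0.0
```

```bash
python3 arc.py 81 86 90 95 100 105 110 115 120 125 130 135; python3 -c "
from h import *
f,P=look('side'); cv2.imwrite('pics/side2.png',f[120:420,150:550])"
```

```text
t 6.0 tip [-49.1 -35.2 179.8] z [-0.003  0.118 -0.993] tcp [ 0.513 -0.118  0.361] F [0.1 0.8 0.3] q [-0.28  0.32  0.52  1.97 -0.32  0.97  0.63] w 0.0
-48,-36.4,182.6,6.6 -> [-0.002, -0.003, -0.001] [0.0007, -0.0006, 0.0029]
-48,-22.6,185.0,2.9 -> [-0.065, -0.017, -0.001] [-0.0047, 0.0244, 0.0062]
-48,-11.5,186.0,0.0 -> [-0.115, -0.028, -0.001] [-0.009, 0.0442, 0.0075]
-48,1.7,184.0,0.0 -> [-0.115, -0.028, -0.001] [-0.0118, 0.0571, 0.0055]
-48,14.6,180.9,0.0 -> [-0.115, -0.028, -0.001] [-0.0146, 0.0697, 0.0024]
-48,26.9,176.7,0.0 -> [-0.115, -0.028, -0.001] [-0.0172, 0.0817, -0.0018]
-48,38.8,171.4,0.0 -> [-0.115, -0.028, -0.001] [-0.0197, 0.0934, -0.0071]
-48,50.0,165.2,0.0 -> [-0.115, -0.028, -0.001] [-0.0221, 0.1043, -0.0133]
-48,60.5,158.2,0.0 -> [-0.115, -0.028, -0.001] [-0.0243, 0.1146, -0.0203]
-48,70.3,150.3,0.0 -> [-0.115, -0.028, -0.001] [-0.0264, 0.1241, -0.0282]
-48,79.2,141.6,0.0 -> [-0.115, -0.028, -0.001] [-0.0283, 0.1328, -0.0369]
-48,87.2,132.3,0.0 -> [-0.115, -0.028, -0.001] [-0.03, 0.1407, -0.0462]
```

View pics/side2.png

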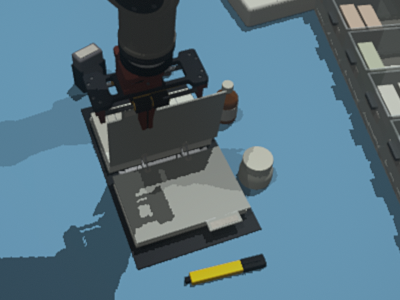

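The side view shows the divider near upright with the fingers behind it at crop (147,110), and the second divider flat on the right. I continue over.

Request:
step_arm:
  series: [-0.065, -0.017, 0, -0.005, 0.024, 0.004, 0, -0.115, -0.028, 0, -0.009, 0.044, 0.005, 0, -0.115, -0.028, 0, -0.012, 0.057, 0.003, 0, -0.115, -0.028, 0, -0.0145, 0.07, 0, 0, -0.115, -0.028, 0, -0.017, 0.082, -0.004, 0, -0.115, -0.028, 0, -0.02, 0.093, -0.009, 0, -0.115, -0.028, 0, -0.022, 0.104, -0.015, 0, -0.115, -0.028, 0, -0.024, 0.115, -0.022, 0, -0.115, -0.028, 0, -0.0265, 0.124, -0.03, 0, -0.115, -0.028, 0, -0.028, 0.133, -0.039, 0, -0.115, -0.028, 0, -0.03, 0.141, -0.048, 0, -0.115, -0.028, 0, -0.03, 0.141, -0.048, 0]

```text
time_s: 7.55
eef_pos: [0.4821, 0.0223, 0.3118]
orientation: [1.972, 2.444, -0.003]
force: [-0.4, -0.0, 0.7]
grip_width: 0.0001
grip_force: 0.0
```

```bash
python3 arc.py 135 140 145 150 155 160 165 170 174 177 180; python3 -c "
from h import *
f,P=look('side'); cv2.imwrite('pics/side3.png',f[120:420,150:550])"
```

```text
t 7.55 tip [-48.7  86.2 129.8] z [-0.001 -0.002 -1.   ] tcp [0.482 0.022 0.312] F [-0.4  0.1  0.7] q [-0.58  0.31  0.48  2.12 -0.2   0.76  0.24] w 0.0
-48,87.2,132.3,0.0 -> [0.002, -0.0, 0.001] [0.0005, 0.0008, 0.0025]
-48,94.3,122.5,0.0 -> [0.002, -0.0, 0.001] [-0.001, 0.0077, -0.0073]
-48,100.5,112.2,0.0 -> [0.002, -0.0, 0.001] [-0.0024, 0.0138, -0.0176]
-48,105.6,101.5,0.0 -> [0.002, -0.0, 0.001] [-0.0034, 0.0187, -0.0283]
-48,109.7,90.5,0.0 -> [0.002, -0.0, 0.001] [-0.0043, 0.0227, -0.0393]
-48,112.8,79.3,0.0 -> [0.002, -0.0, 0.001] [-0.005, 0.0258, -0.0505]
-48,114.9,68.0,0.0 -> [0.002, -0.0, 0.001] [-0.0054, 0.0278, -0.0618]
-48,115.9,56.7,0.0 -> [0.002, -0.0, 0.001] [-0.0056, 0.0288, -0.0731]
-48,116.0,47.8,0.0 -> [0.002, -0.0, 0.001] [-0.0057, 0.0289, -0.082]
-48,115.7,41.1,0.0 -> [0.002, -0.0, 0.001] [-0.0056, 0.0286, -0.0887]
-48,115.0,34.5,0.0 -> [0.002, -0.0, 0.001] [-0.0054, 0.0279, -0.0953]
```

View pics/side3.png

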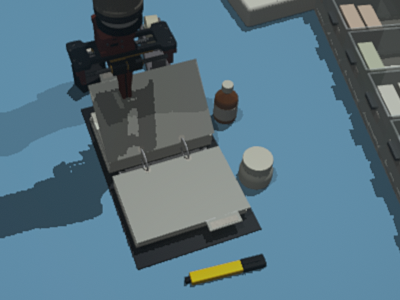

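The divider is now well past upright and leaning left, with the fingertip on its face at crop (127,95). I press it down.

Request:
step_arm:
  series: [0, 0, 0, -0.001, 0.0075, -0.007, 0, 0, 0, 0, -0.0025, 0.014, -0.0175, 0, 0, 0, 0, -0.0035, 0.019, -0.028, 0, 0, 0, 0, -0.0045, 0.023, -0.039, 0, 0, 0, 0, -0.005, 0.026, -0.05, 0, 0, 0, 0, -0.0055, 0.028, -0.062, 0, 0, 0, 0, -0.0055, 0.029, -0.073, 0, 0, 0, 0, -0.0055, 0.029, -0.08, 0, 0, 0, 0, -0.0055, 0.029, -0.087, 0, 0, 0, 0, -0.0055, 0.029, -0.09, 0, 0, 0, 0, -0.0055, 0.029, -0.09, 0]

```text
time_s: 8.98
eef_pos: [0.4771, 0.0505, 0.2226]
orientation: [1.973, 2.442, -0.001]
force: [0.5, 1.0, -0.1]
grip_width: 0.0
grip_force: 0.0
```

```bash
python3 t.py -48,115,37,0 -48,115,35,0
```

```text
t 8.975 tip [-47.4 114.8  40.6] z [ 0.001 -0.002 -1.   ] tcp [0.477 0.05  0.223] F [ 0.7  0.9 -0.1] q [-0.55  0.46  0.39  2.18 -0.32  0.56  0.28] w 0.0
-48,115,37,0 -> [0.002, 0.001, 0.003] [-0.0004, -0.0003, -0.0036]
-48,115,35,0 -> [0.002, 0.001, 0.003] [-0.0004, -0.0003, -0.0056]
```

Request:
step_arm:
  series: [0, 0, 0, 0, 0, -0.002, 0, 0, 0, 0, 0, 0, -0.004, 0, 0, 0, 0, 0, 0, -0.0055, 0, 0, 0, 0, 0, 0, -0.0055, 0]

```text
time_s: 9.48
eef_pos: [0.477, 0.0506, 0.2171]
orientation: [1.973, 2.442, -0.001]
force: [-1.1, -0.6, 0.1]
grip_width: 0.0003
grip_force: 0.0
```

Request:
step_arm:
  series: [0, 0, 0, 0, 0, -0.001, 0, 0, 0, 0, 0, 0, -0.001, 0, 0, 0, 0, 0, 0, -0.001, 0]

```text
time_s: 9.85
eef_pos: [0.4771, 0.0505, 0.2168]
orientation: [1.973, 2.442, -0.0]
force: [-2.6, -0.4, 9.0]
grip_width: 0.0006
grip_force: 4.7
```

Contact at 9 N, pressed against the pages. I retreat straight up, a little to the right first so the fingers leave cleanly, then check.

Request:
step_arm:
  series: [0, 0, 0, 0, 0, 0.01, 0, 0, 0, 0, 0, 0, 0.04, 0, 0, 0, 0, 0, 0, 0.09, 0, 0, 0, 0, 0, 0, 0.14, 0, 0, 0, 0, 0, 0, 0.18, 0, 0, 0, 0, -0.02, 0.05, 0.19, 0, 0, 0, 0, -0.02, 0.1, 0.19, 0, 0, 0, 0, -0.02, 0.16, 0.19, 0, 0, 0, 0, -0.02, 0.16, 0.19, 0, 0, 0, 0, -0.02, 0.16, 0.19, 0]

```text
time_s: 11.1
eef_pos: [0.4569, 0.2101, 0.4062]
orientation: [1.973, 2.442, -0.002]
force: [1.0, -0.6, 0.0]
grip_width: 0.0007
grip_force: 0.0
```

```bash
python3 - <<'E'
from h import *
f,P=look("side"); cv2.imwrite("pics/side4.png",f[100:480,120:560])
for n in("side","top"):
    f,P=look(n); yaw=.214
    R=np.array([[np.cos(yaw),np.sin(yaw)],[-np.sin(yaw),np.cos(yaw)]]); B=P.copy(); B[...,:2]=(P[...,:2]-[.548,-.052])@R.T
    for y in(-175,-140,-100,-50,50,100,140,170):
        b=B[(abs(B[...,1]*1e3-y)<6)&(abs(B[...,0])<.09)&(B[...,2]<.1)]; print(n,y,len(b),np.round(np.percentile(b[:,2]*1e3,[10,50,90]),1) if len(b) else "")
print(monitor.state()["eef_pos"],monitor.state()["force"])
E
```

```text
side -175 820 [ 1.5  4.1 32.6]
side -140 619 [29.9 32.  34.2]
side -100 563 [29.8 32.  34. ]
side -50 529 [29.8 32.1 34.3]
side 50 449 [32.8 35.1 37.2]
side 100 421 [33.1 35.1 37.3]
side 140 387 [32.9 35.1 37.6]
side 170 128 [33.4 35.5 38. ]
top -175 384 [ 1.1  4.2 32.4]
top -140 446 [29.5 32.1 34.5]
top -100 447 [29.6 31.9 34.3]
top -50 448 [29.6 31.9 34.4]
top 50 459 [33.  35.2 37.6]
top 100 458 [32.8 35.1 37.7]
top 140 465 [32.8 35.1 37.8]
top 170 419 [ 1.7  5.2 36.6]
[0.45726011 0.20901673 0.40625564] [ 0.00907995 -0.95035758  0.45145383]
```

View pics/side4.png

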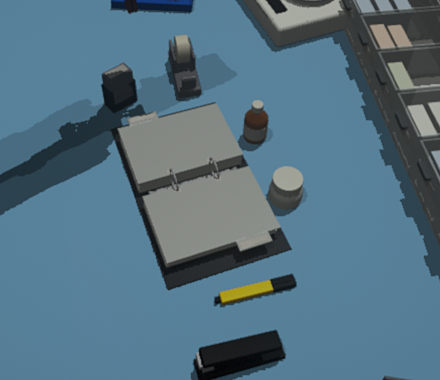

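The divider lies flat on the left at a uniform 35 mm, with its tab at crop (143,120). The second divider is flat on the right with its tab at (255,243), the bystanders are in place and the hand is clear.

```bash
python3 -c "
from h import *
print(arm.sign_off())"
```

```text
the job is handed in; nothing more can be done
None
```

I turned the top divider over the rings and pressed it flat on the left-hand pages. The second divider still lies on the right, the other items look unmoved in the last picture, and the hand is clear; I handed the job in at about 11 s of robot time, but the hand-in returned no verdict.

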